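# Move a weighted template to the next board

### The job

The plywood template is finished with on its first grey board. Lift the three steel weights off it and stand them all on the cork mat, then lay the bare template flat on the empty grey board, centred and square with it (either way round). Then bring the weights back and stand each one flat on its own outline inked on the template, round on circle, square on square, bar on the long one and turned to match, and leave everything else on the table where it is.

Things in the scene. Friction and masses are not known exactly. Their poses are not given: they have to be found in the camera images.
- template: Loose plywood panel 190 (x) x 120 (y) x 6 mm, 0.13 kg; origin: centre of underside, z up. Wooden grip block in the middle, 36 (x) x 16 (y) mm, z 6 to 32. Inked on top, centres (x, y) in mm: circle 53 wide (-57, 28); square 46 wide (57, 28); oblong 76 (x) x 30 (y) at (0, -40). Dots are marking holes. Starts on a used grey board 3 mm thick, the three weights standing on it in any order.
- round_weight: Plain steel pattern weight, round: 46 mm across and 28 mm high, with an upright black knob on top (18 mm thick, from 28 to 62 mm above the underside) to lift it by. About 0.4 kg. Origin: centre of the underside, z up. Starts standing on the template.
- square_weight: Plain steel pattern weight, square: 40 x 40 mm and 28 mm high, sides along its x and y, with the same upright black knob (18 mm thick, from 28 to 62 mm above the underside). About 0.4 kg. Origin: centre of the underside, z up. Starts standing on the template.
- bar_weight: Plain steel pattern weight, oblong: 70 mm along x, 24 mm along y, 28 mm high, with an upright flat black grip on top (36 mm along x, 10 mm thick across y, from 28 to 62 mm above the underside). About 0.4 kg. Origin: centre of the underside, z up. Starts standing on the template, long side within about 15 degrees of the template's.
- cork_mat: Cork mat, 216 mm along x, 150 mm along y, 4 mm thick, fixed: where the weights stand in the meantime. Origin: centre of the underside. It has room for the three weights side by side along its x.
- fresh_board: The empty grey board, 216 mm along x, 150 mm along y, 3 mm thick, fixed to the table, nothing on it. Origin: centre of the underside. The template goes in its middle, long side along the board's long side, either way round.
- thread_spool: Bystander: small upright spool of thread, 34 mm across, 50 mm high, standing between the boards. Origin: centre of the underside. Leave it alone.
- rotary_cutter: Bystander: rotary cutter with a yellow handle lying along x between the boards, about 155 mm long, up to 31 mm high. Origin: under the grip, near its middle. Leave it alone.
- steel_rule: Bystander: metal rule 500 mm long (along y), 30 mm wide, 3 mm thick, lying beyond the boards. Origin: centre of the underside. Leave it alone.
There are look-alikes about, which are no part of the job. Leave any turquoise look-alike of the template alone. What is shaped like the bar_weight but orange is not meant.

How it is judged:
By the outcome, as a careful person would: the job done as asked, in the order asked, and still so for the second after the job is handed in, with the robot touching nothing.
It also fails if it takes over 141 s, if anything falls off the work surface, if the arm or the gripper's body presses on something with over 40 N, if the wrist force passes 120 N, or if a joint passes its speed limit or range.

### The arm

A 6-joint arm with a two-finger parallel gripper is mounted at the origin on the work surface. World frame = base frame: x ahead of the robot, y to its left, z up, the work surface at z = 0. Lengths are in m, angles in rad, forces in N, time in s.
With the tool pointing down it reaches from about 0.275 to 0.975 m from the base axis. Payload 8.4 kg.
Tool frame: the origin (TCP) lies on the front face of the gripper's body, between the roots of the fingers; the fingertips stand 88 mm ahead of it and the grasp point (between the pads) lies 69 mm ahead of it; z points along the fingers, y is the line along which they close (so a half turn about z gives the same grasp; the last joint's range is limited). The gripper opens to 92 mm and grips with 3 to 60 N. Pads are 20 mm wide; open, the fingers measure 128 mm over their backs; the gripper's body (75 mm by 189 mm) begins 69 mm behind the grasp point.
Start: joints at [-1.149, 0.353, 1.633, -0, 1.155, -0.002], TCP at [0.257, -0.57, 0.303] pointing down, gripper open.
Joint ranges: [-2.63, 2.63], [-0.92, 2.1], [0.06, 2.66], [-1.3, 4.44], [0, 2.69], [-3.02, 3.02]. Speed limits (rad/s): [2.22, 2.22, 2.79, 3.14, 3.14, 3.14].

### API

Orientations are given as a 3x3 rotation matrix whose columns are the frame's x, y, z axes.
In Python, from rig import env gives the robot as it stands. The module is installed in compiled form; this text tells all that it offers.
- The arm moves only by the tool send_rows, never from a script. Its argument "rows" is a list of rows, each a list of 7 numbers: the shift along the tool's x, y, z normalised to -1 to 1, where 1 is 0.5 m, then the turn, a rotation vector about the tool's x, y, z normalised to -1 to 1, where 1 is pi/4 rad, then the opening, from -1 (shut) to 1 (fully open). In form: [[tx, ty, tz, wx, wy, wz, jaw], ...]. A call has 1 to 5 rows; each row shifts and turns the commanded pose from where the row before left it, along the tool's axes as they then stand; what a row does not reach is not made up. A row lasts 1/8 s, in which the tool goes at most 62.5 mm and 10.7 degrees, less where a joint would pass 70% of its speed; a pose out of reach is approached as far as the arm can. A call with a number of a shift or a turn outside -1 to 1 is refused whole. A call with a gripper value outside its range is refused whole. The fingers move at their own pace and stop on an object; "squeeze" is the grip in N (left out, the last holds). Time passes only in rows, so rows that do not move let the fingers close. It gives the time, the measured TCP pose, the force, the opening and the grip force at its end, in the units of the state.
- env.read_state(): the state, without advancing time (a new reading comes with each control period).
- env.get_image(name): name is "scene" or "top"; returns the picture (384x512x3 uint8, red, green, blue); there is no depth.
- env.camera_params(name): a dict with "intrinsics" (3x3 intrinsics, pixels), "k1" (the pictures are not rectified: a ray, as slopes to the right and down, at radius r is drawn at 1 + k1 r^2 times it, then the intrinsics apply), "R" (3x3) and "t" (3): a world point X has camera coordinates R X + t. Camera axes: x right, y down, z forward; pixel columns grow to the right and rows downward; lengths in m; the calibration is good to about 2 mm. A picture is of the moment at which its call begins. camera_params takes no time and is no camera call.
- env.finish_job(): hands the job in; it is judged then, once.
The state is a dict: "time": time; "qpos": joint angles; "qvel": joint speeds; "tau": joint torques, N m; "tool_pos": TCP position; "eef_rot": TCP orientation; "ft_force": force on the tool from outside, world axes, zero at the start; "ft_torque": the same for the moment, N m; "opening": finger opening in m; "gripper_force": force on a finger pad.
Only numpy, scipy, OpenCV 4.12 (cv2) and the standard library are available. Lean on these libraries where they do the work, as an engineer would, in place of code of your own. Each camera call takes 0.05 s, during which the arm holds its last target. There are 200 camera calls.

## Working session

There is one attempt and no reset: what is moved stays moved. The work goes in short steps, Python scripts to look and compute and a tool call to move; the robot and the scene stay as the last step left them, time stands still between calls to the robot, and variables do not carry over. Pictures are saved under pics/ and viewed, at most 14 in all, crops included, and the job is handed in when it is done.

Besides the shell and the picture viewer there is one more tool, called as name(argument=value, ...) on one line, values as JSON. send_rows: Moves the arm, as the interface text tells. Scaled input: -1 to 1 covers 0.5 m each way for a shift and pi/4 rad each way for a turn. Its arguments: {"type":"object","properties":{"rows":{"type":"array","items":{"type":"array","items":{"type":"number"}}},"squeeze":{"type":"number"}},"required":["rows"]}

```bash
mkdir -p pics; cat > h.py <<'E'
import numpy as np, cv2
from rig import env
def snap(cam,name):
    im=np.array(env.get_image(cam)); cv2.imwrite(f'pics/{name}.png',im[:,:,::-1]); return im
def ray(cam,px,z):
    p=env.camera_params(cam);K=np.array(p['intrinsics']);R=np.array(p['R']);t=np.array(p['t']);k=p['k1']
    px=np.atleast_2d(np.array(px,float)); out=[]
    d=np.c_[(px[:,0]-K[0,2])/K[0,0],(px[:,1]-K[1,2])/K[1,1]]; u=d.copy()
    for _ in range(20): u=d/(1+k*(u**2).sum(1,keepdims=True))
    w=np.c_[u,np.ones(len(u))]@R; c=-R.T@t
    return c+w*((z-c[2])/w[:,2])[:,None]
E
python3 - <<'E'
from h import *
for c in ('top','scene'):
    im=snap(c,c+'0'); p=env.camera_params(c); print(c,p)
s=env.read_state(); print(s['tool_pos'],s['eef_rot'],s['time'],s['opening'])
for c in('top','scene'):
    im=cv2.imread(f'pics/{c}0.png'); cv2.imwrite(f'pics/{c}0b.png',cv2.resize(im,(800,600),interpolation=cv2.INTER_CUBIC))
E
```

```text
top {'intrinsics': array([[368.72022903,   0.        , 259.79628833],
       [  0.        , 368.72022903, 196.56759931],
       [  0.        ,   0.        ,   1.        ]]), 'k1': 0.022416897113495093, 'R': array([[ 0.00147766, -0.99975426,  0.02211873],
       [-0.9935959 , -0.00396687, -0.11292235],
       [ 0.11298234, -0.02181022, -0.99335759]]), 't': array([-0.10892347,  0.51275288,  0.88031365])}
scene {'intrinsics': array([[465.07247546,   0.        , 249.76957356],
       [  0.        , 465.07247546, 194.54374313],
       [  0.        ,   0.        ,   1.        ]]), 'k1': -0.08988989739143835, 'R': array([[-0.50130392,  0.86514325, -0.01488398],
       [ 0.69400904,  0.39174864, -0.60405667],
       [-0.51676477, -0.31314559, -0.79680236]]), 't': array([ 0.34955848, -0.29539382,  1.5960929 ])}
[ 0.25689665 -0.56941925  0.30206081] [[ 9.11523440e-01  4.11247844e-01 -4.78003020e-04]
 [ 4.11248122e-01 -9.11522799e-01  1.08157551e-03]
 [ 9.08494650e-06 -1.18245927e-03 -9.99999301e-01]] 0.1 0.09199937632175938
```

View pics/top0b.png

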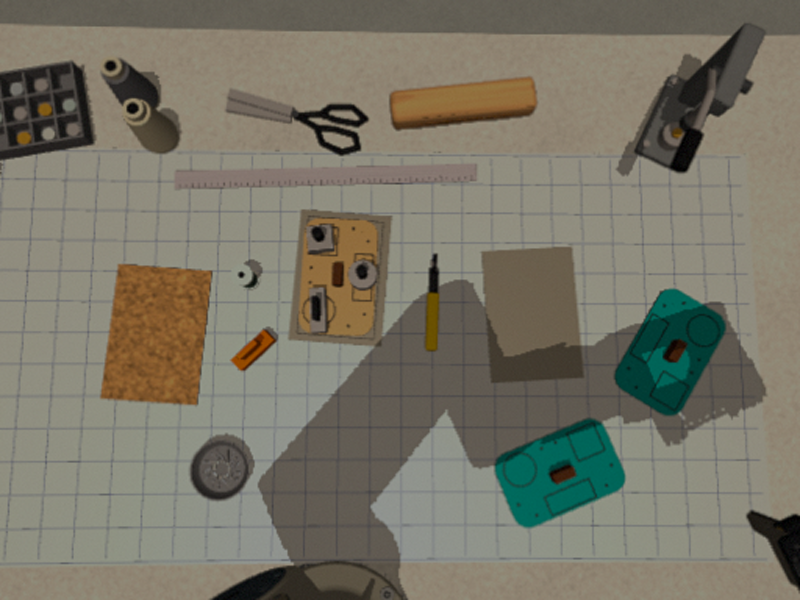

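View pics/scene0b.png

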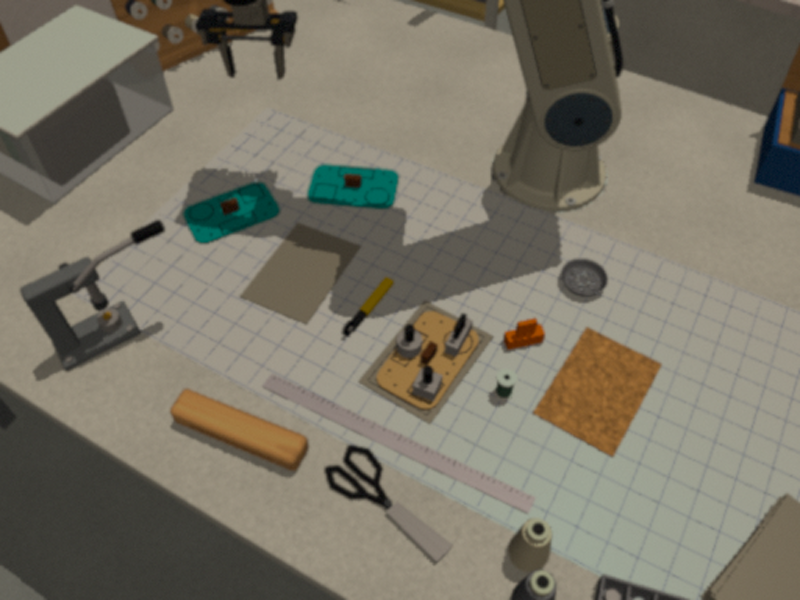

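Seen in top view (800-px scale), possible confusions: the template is the plywood one at (340,275), with turquoise look-alikes at (560,473) and (670,352). The steel bar is at (316,310), with an orange look-alike at (255,350). The square weight is at (320,238), the round one at (363,272). The target is the empty grey board at (532,314), and the cork mat is at (157,335). Next, a close crop to check.

```bash
python3 - <<'E'
from h import *
im=cv2.imread('pics/top0.png')
c=im[128:226,180:256]; c=cv2.convertScaleAbs(c,alpha=1.3)
cv2.imwrite('pics/crop1.png',cv2.resize(c,None,fx=6,fy=6,interpolation=cv2.INTER_CUBIC))
hsv=cv2.cvtColor(im,cv2.COLOR_BGR2HSV)
def rect(mask,roi,z,name):
    x0,y0,x1,y1=roi; m=np.zeros_like(mask); m[y0:y1,x0:x1]=mask[y0:y1,x0:x1]
    cs,_=cv2.findContours(m,cv2.RETR_EXTERNAL,cv2.CHAIN_APPROX_NONE); k=max(cs,key=cv2.contourArea)
    w=ray('top',k[:,0],z)[:,:2]; r=cv2.minAreaRect((w*1000).astype(np.float32)); print(name,cv2.contourArea(k),r,cv2.boundingRect(k))
H,S,V=cv2.split(hsv)
print(hsv[180,340],hsv[235,330],hsv[180,300],hsv[235,385],hsv[140,210],hsv[215,100],hsv[150,190],hsv[190,205],hsv[180,193])
cork=((H>5)&(H<22)&(S>110)).astype(np.uint8)*255
rect(cork,(55,160,142,268),.004,'cork')
rect(((H>5)&(H<25)&(S>75)).astype(np.uint8)*255,(185,130,252,225),.009,'tmpl')
b=((H<28)&(S>25)).astype(np.uint8)*255
cv2.imwrite('pics/bm.png',np.hstack([im[150:255,300:380],cv2.merge([b]*3)[150:255,300:380]]).repeat(4,0).repeat(4,1))
rect(b,(302,150,378,252),.003,'fresh')
rect(b,(180,128,256,226),.003,'used')
E
```

```text
[ 18  73 108] [17 67 69] [ 30  27 132] [19 38 94] [ 16 145 144] [ 15 173 127] [ 30  27 142] [12 43 77] [ 17 136 143]
cork 5072.0 ((473.15771484375, 290.1693115234375), (149.00772094726562, 214.35997009277344), 85.8481216430664) (65, 169, 70, 90)
tmpl 2900.0 ((566.88427734375, 2.4097366333007812), (127.15250396728516, 194.39051818847656), 87.27923583984375) (190, 139, 53, 77)
fresh 6327.5 ((501.0753173828125, -309.70526123046875), (243.27423095703125, 191.63180541992188), 0.11119306832551956) (302, 156, 76, 96)
used 5145.5 ((568.6826782226562, -4.376213073730469), (253.79896545410156, 178.60470581054688), 1.3864790201187134) (184, 128, 72, 98)
```

View pics/crop1.png

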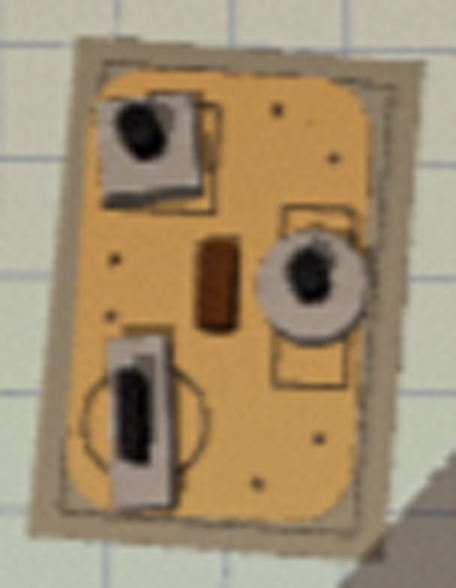

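View pics/bm.png

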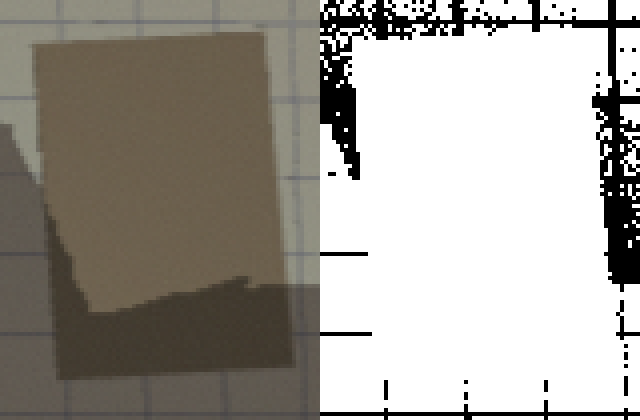

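The crop confirms the choice. Square weight top is centred near crop (148,145), round near (312,283), bar near (140,420). The inked oblong has corners (283,205), (355,207), (347,387), (272,384). Fresh board corners in the mask crop are (33,44), (264,32), (295,367), (59,380).

```bash
python3 - <<'E'
from h import *
np.set_printoptions(precision=1,suppress=True)
def R(pts,z,s,o): return ray('top',np.array(pts)/s-.5+.5/s+np.array(o),z)[:,:2]*1000
def rep(n,q):
    r=cv2.minAreaRect(q.astype(np.float32)); print(n,'c',q.mean(0),'rect',np.array(r[0]),np.array(r[1]),round(r[2],1))
c=(180,128)
rep('fresh',R([(33,44),(264,32),(295,367),(59,380)],.003,4,(300,150)))
rep('used',R([(78,38),(425,62),(385,558),(30,535)],.003,6,c))
rep('oblong',R([(283,205),(355,207),(347,387),(272,384)],.009,6,c))
rep('block',R([(202,238),(240,238),(236,325),(197,322)],.035,6,c))
rep('square',R([(97,97),(193,97),(203,188),(105,197)],.037,6,c))
rep('bar',R([(107,340),(164,336),(172,503),(113,507)],.037,6,c))
print('round',R([(311,282)],.037,6,c)); print('knobs',R([(135,125),(310,275)],.071,6,c))
print('circle',R([(145,424)],.009,6,c))
E
```

```text
fresh c [ 506.8 -313.4] rect [ 506.8 -313.3] [215.6 150. ] 3.4
used c [566.6  -1.2] rect [566.6  -1.3] [149.5 215.8] 85.9
oblong c [565.7 -37.3] rect [565.8 -37. ] [31.6 77.2] 87.9
block c [567.2   0.6] rect [567.2   0.7] [16.  36.3] 88.2
square c [623.5  29.7] rect [624.4  29.6] [42.2 40.3] 5.8
bar c [508.8  31.9] rect [508.8  32. ] [68.6 23.8] 3.7
round [[566.5 -37.4]]
knobs [[623.4  31.1]
 [563.4 -38.9]]
circle [[510.6  33.1]]
```

send_rows(rows=[[0,0,0,0,0,0.215,1],[0,0,0,0,0,0.215,0.2],[0.055,-0.075,0,0,0,0,0.2],[0.055,-0.075,0,0,0,0,0.2],[0.055,-0.075,0,0,0,0,0.2]], squeeze=30)

```text
time: 0.72
tool_pos: [0.3299, -0.4492, 0.3023]
eef_rot: [[0.996, 0.085, -0.0], [0.085, -0.996, 0.001], [-0.0, -0.001, -1.0]]
ft_force: [1.0, -0.1, 0.2]
opening: 0.0556
gripper_force: 0.0
```

send_rows(rows=[[0.055,-0.075,0,0,0,0,0.2],[0.055,-0.075,0,0,0,0,0.2],[0.055,-0.075,0,0,0,0,0.2],[0.055,-0.075,0,0,0,0,0.2],[0.055,-0.075,0,0,0,0,0.2]])

```text
time: 1.35
tool_pos: [0.4509, -0.2505, 0.3025]
eef_rot: [[0.996, 0.086, -0.0], [0.086, -0.996, 0.0], [-0.0, -0.0, -1.0]]
ft_force: [-0.3, -0.4, -0.2]
opening: 0.0555
gripper_force: 0.0
```

send_rows(rows=[[0.055,-0.075,0,0,0,0,0.2],[0.055,-0.075,0,0,0,0,0.2],[0.055,-0.075,0,0,0,0,0.2],[0.055,-0.075,0,0,0,0,0.2],[0.055,-0.075,0,0,0,0,0.2]])

```text
time: 1.98
tool_pos: [0.5718, -0.0518, 0.3024]
eef_rot: [[0.996, 0.086, -0.0], [0.086, -0.996, -0.0], [-0.0, -0.0, -1.0]]
ft_force: [0.6, -0.6, -1.0]
opening: 0.0548
gripper_force: 0.0
```

```bash
cat > go.py <<'E'
import sys,numpy as np
from rig import env
from scipy.spatial.transform import Rotation as Ro
# usage: go.py x y z(mm, TCP) yaw(deg): remaining shift (units) in tool axes, turn unit
x,y,z,w=map(float,sys.argv[1:5]); s=env.read_state(); R=np.array(s['eef_rot']); p=np.array(s['tool_pos'])*1000
yaw=np.degrees(np.arctan2(R[1,0],R[0,0])); d=np.array([x,y,z])-p
a=np.radians(w); Rd=np.array([[np.cos(a),np.sin(a),0],[np.sin(a),-np.cos(a),0],[0,0,-1]])
rv=Ro.from_matrix(R.T@Rd).as_rotvec()/(np.pi/4)
np.set_printoptions(precision=4,suppress=True)
print('t',round(s['time'],2),'p',p,'yaw',round(yaw,2),'shift now',R.T@d/500,'shift after turn',Rd.T@d/500,'turn',rv,'F',np.array(s['ft_force']),'op',s['opening'],s['gripper_force'])
E
python3 go.py 623.5 30.5 250 5
```

```text
t 1.98 p [571.756  -51.8308 302.4417] yaw 4.94 shift now [ 0.1173 -0.1551  0.1048] shift after turn [ 0.1174 -0.155   0.1049] turn [-0.      0.0006 -0.0014] F [ 0.5982 -0.5662 -1.0171] op 0.054844343638346775 0.0
```

send_rows(rows=[[0.05,-0.07,0.04,0,0,0,0.2],[0.04,-0.06,0.05,0,0,0,0.2],[0,0,0,0,0,0,0.2],[0,0,0,0,0,0,0.2]])

```text
time: 2.48
tool_pos: [0.6102, 0.0149, 0.2577]
eef_rot: [[0.996, 0.086, -0.001], [0.086, -0.996, -0.0], [-0.001, 0.0, -1.0]]
ft_force: [0.1, -0.9, 0.5]
opening: 0.0549
gripper_force: 0.0
```

```bash
python3 go.py 623.5 30.5 250 5; python3 - <<'E'
from h import *
im=snap('scene','s1')[:,:,::-1]
cv2.imwrite('pics/s1c.png',cv2.resize(im[130:280,190:340],None,fx=4,fy=4,interpolation=cv2.INTER_CUBIC))
E
```

```text
t 2.48 p [610.1882  14.9354 257.7053] yaw 4.95 shift now [ 0.0292 -0.0287  0.0154] shift after turn [ 0.0292 -0.0287  0.0154] turn [ 0.0004  0.001  -0.001 ] F [ 0.0757 -0.8743  0.4765] op 0.054855657014448216 0.0
```

View pics/s1c.png

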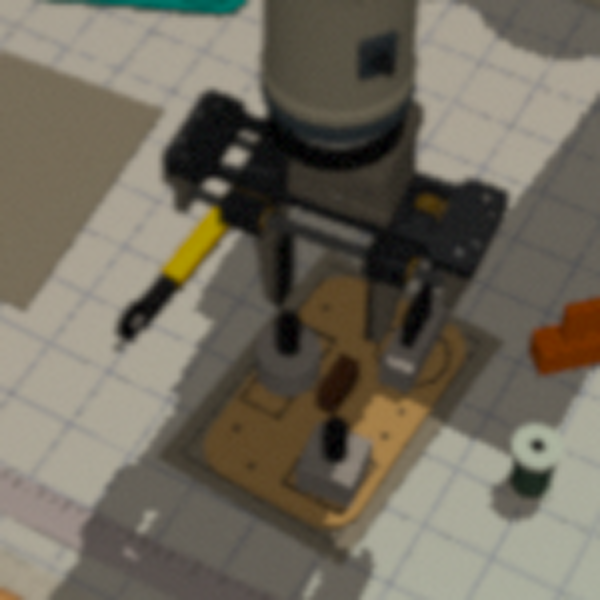

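The scene crop shows the fingers above the template. The square's knob top is at about (335,426), round's at (288,318), bar's grip top at (420,292). I cross-check these by ray.

```bash
python3 - <<'E'
from h import *
print(ray('scene',np.array([(335,426),(288,318),(424,295)])/4+[190,130],.069)*1000)
E
```

```text
[[625.14293919  31.45661959  69.        ]
 [565.06499905 -37.10664062  69.        ]
 [502.51854089  34.45409833  69.        ]]
```

send_rows(rows=[[0.029,-0.029,0.0,0,0,0,0.2],[0,0,0.06,0,0,0,0.2],[0,0,0.06,0,0,0,0.2],[0,0,0,0,0,0,0.2],[0,0,0,0,0,0,0.2]])

```text
time: 3.15
tool_pos: [0.6247, 0.0311, 0.199]
eef_rot: [[0.996, 0.086, 0.002], [0.086, -0.996, 0.0], [0.002, -0.0, -1.0]]
ft_force: [0.0, -0.5, 0.9]
opening: 0.0554
gripper_force: 0.0
```

```bash
python3 go.py 623.5 30.5 130 5
```

```text
t 3.15 p [624.6746  31.1417 198.9936] yaw 4.91 shift now [-0.0027  0.0011  0.138 ] shift after turn [-0.0025  0.0011  0.138 ] turn [-0.     -0.0021 -0.0019] F [ 0.0373 -0.4811  0.9226] op 0.055413559626029195 0.0
```

send_rows(rows=[[-0.001,0,0.06,0,0,0,0.2],[0,0,0.05,0,0,0,0.2],[0,0,0.026,0,0,0,0.2],[0,0,0,0,0,0,0.2],[0,0,0,0,0,0,-1]])

```text
time: 3.78
tool_pos: [0.6241, 0.031, 0.1309]
eef_rot: [[0.996, 0.086, 0.002], [0.086, -0.996, 0.0], [0.002, 0.0, -1.0]]
ft_force: [-0.3, -1.0, 0.8]
opening: 0.0472
gripper_force: 0.0
```

send_rows(rows=[[0,0,0,0,0,0,-1],[0,0,0,0,0,0,-1],[0,0,0,0,0,0,-1],[0,0,0,0,0,0,-1]])

```text
time: 4.28
tool_pos: [0.6234, 0.031, 0.13]
eef_rot: [[0.996, 0.086, 0.0], [0.086, -0.996, -0.0], [0.0, 0.0, -1.0]]
ft_force: [-0.1, 0.0, 3.1]
opening: 0.0174
gripper_force: 30.0
```

send_rows(rows=[[0,0,-0.04,0,0,0,-1],[0,0,-0.06,0,0,0,-1],[0,0,-0.06,0,0,0,-1],[-0.016,-0.078,-0.06,0,0,0,-1],[-0.016,-0.078,0,0,0,0,-1]])

```text
time: 4.9
tool_pos: [0.6016, 0.1081, 0.2433]
eef_rot: [[0.996, 0.085, 0.005], [0.085, -0.996, 0.001], [0.005, -0.001, -1.0]]
ft_force: [0.1, -0.0, -4.4]
opening: 0.0172
gripper_force: 30.0
```

send_rows(rows=[[-0.019,-0.09,0,0,0,0,-1],[-0.019,-0.09,0,0,0,0,-1],[-0.019,-0.09,0,0,0,0,-1],[-0.017,-0.09,0,0,0,0,-1],[0,0,0,0,0,0,-1]])

```text
time: 5.52
tool_pos: [0.5471, 0.2862, 0.2405]
eef_rot: [[0.996, 0.089, 0.0], [0.089, -0.996, 0.001], [0.0, -0.001, -1.0]]
ft_force: [-0.2, 0.5, -3.3]
opening: 0.0173
gripper_force: 30.0
```

```bash
python3 go.py 548 284.5 125 5
```

```text
t 5.53 p [547.1317 286.1652 240.5234] yaw 5.12 shift now [0.0014 0.0037 0.231 ] shift after turn [0.0014 0.0035 0.231 ] turn [-0.0011 -0.0002  0.0027] F [-0.197   0.5283 -3.2639] op 0.017279806166111612 29.99939650297165
```

send_rows(rows=[[0,0,0.06,0,0,0,-1],[0,0,0.06,0,0,0,-1],[0,0,0.06,0,0,0,-1],[0,0,0.035,0,0,0,-1],[0,0,0.008,0,0,0,-1]])

```text
time: 6.15
tool_pos: [0.548, 0.2828, 0.1276]
eef_rot: [[0.996, 0.086, -0.001], [0.086, -0.996, -0.001], [-0.001, 0.001, -1.0]]
ft_force: [-0.1, 0.1, -3.4]
opening: 0.0173
gripper_force: 30.0
```

send_rows(rows=[[0,0,0.004,0,0,0,-1],[0,0,0.002,0,0,0,-1],[0,0,0.002,0,0,0,-1],[0,0,0,0,0,0,-1]])

```text
time: 6.65
tool_pos: [0.5487, 0.2837, 0.125]
eef_rot: [[0.996, 0.086, 0.001], [0.086, -0.996, 0.001], [0.001, -0.0, -1.0]]
ft_force: [-0.4, 0.6, 1.3]
opening: 0.0173
gripper_force: 30.0
```

send_rows(rows=[[0,0,0,0,0,0,0],[0,0,0,0,0,0,0],[0,0,0,0,0,0,0],[0,0,-0.04,0,0,0,0],[0,0,-0.06,0,0,0,0]])

```text
time: 7.28
tool_pos: [0.548, 0.2833, 0.1751]
eef_rot: [[0.996, 0.086, -0.001], [0.086, -0.996, -0.001], [-0.001, 0.0, -1.0]]
ft_force: [0.6, 0.1, 0.8]
opening: 0.0458
gripper_force: 0.0
```

send_rows(rows=[[0,0,-0.06,0,0,0,0],[0,0.04,-0.04,0,0,0,0.2],[-0.004,0.09,0,0,0,0,0.2],[-0.004,0.09,0,0,0,0,0.2],[-0.004,0.09,0,0,0,0,0.2]])

```text
time: 7.9
tool_pos: [0.5552, 0.1261, 0.2249]
eef_rot: [[0.996, 0.086, 0.0], [0.086, -0.996, -0.0], [0.0, 0.0, -1.0]]
ft_force: [-0.2, -0.1, -0.2]
opening: 0.0553
gripper_force: 0.0
```

send_rows(rows=[[-0.004,0.09,0,0,0,0,0.2],[-0.004,0.09,0,0,0,0,0.2],[-0.003,0.09,0,0,0,0,0.2],[0,0.06,0,0,0,0,0.2],[0,0,0,0,0,0,0.2]])

```text
time: 8.52
tool_pos: [0.5639, -0.039, 0.2247]
eef_rot: [[0.997, 0.083, 0.0], [0.083, -0.997, -0.0], [0.0, 0.0, -1.0]]
ft_force: [0.4, -0.8, -0.6]
opening: 0.0553
gripper_force: 0.0
```

```bash
python3 go.py 565 -38 130 5
```

```text
t 8.53 p [563.8714 -38.9689 224.7161] yaw 4.75 shift now [ 0.0024 -0.0018  0.1894] shift after turn [ 0.0024 -0.0017  0.1894] turn [ 0.0005 -0.0002 -0.0056] F [ 0.3936 -0.7832 -0.5835] op 0.05526675517244242 0.0
```

send_rows(rows=[[0.001,0,0.06,0,0,0,0.1],[0,0,0.06,0,0,0,0.1],[0,0,0.05,0,0,0,0.1],[0,0,0.018,0,0,0,0.1],[0,0,0,0,0,0,0.1]])

```text
time: 9.15
tool_pos: [0.5646, -0.036, 0.1302]
eef_rot: [[0.996, 0.086, -0.001], [0.086, -0.996, 0.0], [-0.001, -0.0, -1.0]]
ft_force: [-0.5, -0.2, -0.8]
opening: 0.0504
gripper_force: 0.0
```

send_rows(rows=[[0,0,0,0,0,0,-1],[0,0,0,0,0,0,-1],[0,0,0,0,0,0,-1],[0,0,0,0,0,0,-1],[0,0,0,0,0,0,-1]])

```text
time: 9.78
tool_pos: [0.5651, -0.0364, 0.1305]
eef_rot: [[0.996, 0.086, 0.001], [0.086, -0.996, -0.0], [0.001, 0.0, -1.0]]
ft_force: [0.2, -1.4, 4.0]
opening: 0.0174
gripper_force: 30.0
```

```bash
python3 go.py 488 289 240 5
```

```text
t 9.78 p [565.0685 -36.4067 130.5417] yaw 4.93 shift now [-0.0975 -0.6616 -0.2191] shift after turn [-0.0968 -0.6618 -0.2189] turn [ 0.0003 -0.0008 -0.0016] F [ 0.1891 -1.3833  4.0166] op 0.01739307503298885 29.99929279088974
```

send_rows(rows=[[0,0,-0.04,0,0,0,-1],[0,0,-0.06,0,0,0,-1],[0,0,-0.06,0,0,0,-1],[0,-0.04,-0.06,0,0,0,-1],[-0.014,-0.09,0,0,0,0,-1]])

```text
time: 10.4
tool_pos: [0.5536, 0.0276, 0.2423]
eef_rot: [[0.996, 0.084, 0.004], [0.084, -0.996, 0.0], [0.004, 0.0, -1.0]]
ft_force: [0.7, 1.3, -2.8]
opening: 0.0174
gripper_force: 30.0
```

send_rows(rows=[[-0.014,-0.09,0,0,0,0,-1],[-0.014,-0.09,0,0,0,0,-1],[-0.014,-0.09,0,0,0,0,-1],[-0.014,-0.09,0,0,0,0,-1],[-0.014,-0.09,0,0,0,0,-1]])

```text
time: 11.02
tool_pos: [0.4971, 0.2503, 0.2397]
eef_rot: [[0.996, 0.086, -0.001], [0.086, -0.996, -0.0], [-0.001, 0.0, -1.0]]
ft_force: [0.4, -0.6, -2.4]
opening: 0.017
gripper_force: 30.0
```

send_rows(rows=[[-0.013,-0.082,0,0,0,0,-1],[0,0,0,0,0,0,-1],[0,0,0.03,0,0,0,-1]])

```text
time: 11.4
tool_pos: [0.4883, 0.2892, 0.2251]
eef_rot: [[0.996, 0.087, 0.001], [0.087, -0.996, 0.0], [0.001, -0.0, -1.0]]
ft_force: [-0.3, -0.2, -3.0]
opening: 0.0172
gripper_force: 30.0
```

```bash
python3 go.py 488 289 125 5
```

```text
t 11.4 p [488.2574 289.2367 225.0912] yaw 4.97 shift now [-0.0008  0.0005  0.2002] shift after turn [-0.0006  0.0004  0.2002] turn [-0.0003 -0.0014 -0.0006] F [-0.3431 -0.2128 -2.9941] op 0.0172249762273589 29.993354380130768
```

send_rows(rows=[[0,0,0.06,0,0,0,-1],[0,0,0.06,0,0,0,-1],[0,0,0.05,0,0,0,-1],[0,0,0.02,0,0,0,-1],[0,0,0.006,0,0,0,-1]])

```text
time: 12.02
tool_pos: [0.488, 0.2884, 0.1264]
eef_rot: [[0.996, 0.085, -0.001], [0.085, -0.996, -0.001], [-0.001, 0.001, -1.0]]
ft_force: [-0.3, -0.2, -2.5]
opening: 0.017
gripper_force: 30.0
```

send_rows(rows=[[0,0,0.004,0,0,0,-1],[0,0,0.001,0,0,0,-1],[0,0,0,0,0,0,-1]])

```text
time: 12.4
tool_pos: [0.4885, 0.2894, 0.1256]
eef_rot: [[0.996, 0.086, 0.001], [0.086, -0.996, 0.0], [0.001, -0.0, -1.0]]
ft_force: [0.1, -2.5, 3.3]
opening: 0.0174
gripper_force: 30.0
```

send_rows(rows=[[0,0,0,0,0,0,0],[0,0,0,0,0,0,0],[0,0,0,0,0,0,0],[0,0,-0.04,0,0,0,0],[0,0,-0.06,0,0,0,0]])

```text
time: 13.02
tool_pos: [0.4874, 0.2891, 0.1744]
eef_rot: [[0.996, 0.086, -0.002], [0.086, -0.996, -0.001], [-0.002, 0.001, -1.0]]
ft_force: [0.0, 0.5, -0.9]
opening: 0.0456
gripper_force: 0.0
```

send_rows(rows=[[0,0,-0.06,0,0,0,0],[0,0.04,-0.04,0,0,0,0],[0,0.09,0,0,0,0,0],[0,0.09,0,0,0,0,0],[0,0.09,0,0,0,0,0]])

```text
time: 13.65
tool_pos: [0.5013, 0.1337, 0.2248]
eef_rot: [[0.996, 0.086, 0.0], [0.086, -0.996, 0.0], [0.0, -0.0, -1.0]]
ft_force: [-0.2, -0.1, -0.6]
opening: 0.0459
gripper_force: 0.0
```

send_rows(rows=[[0,0.09,0,0,0,0,0],[-0.004,0.09,0,0,0,0,0],[0,0.025,0,0,0,0,0],[0,0,0,0,0,0,0]])

```text
time: 14.15
tool_pos: [0.5083, 0.0325, 0.2247]
eef_rot: [[0.996, 0.084, 0.0], [0.084, -0.996, 0.0], [0.0, -0.0, -1.0]]
ft_force: [-0.6, 1.1, -0.1]
opening: 0.0458
gripper_force: 0.0
```

```bash
python3 go.py 508 32.5 130 4; python3 - <<'E'
from h import *
im=snap('scene','s2')[:,:,::-1]
cv2.imwrite('pics/s2c.png',cv2.resize(im[140:290,220:420],None,fx=4,fy=4,interpolation=cv2.INTER_CUBIC))
E
```

```text
t 14.15 p [508.2825  32.4592 224.72  ] yaw 4.84 shift now [-0.0006 -0.0001  0.1894] shift after turn [-0.0006 -0.0001  0.1894] turn [-0.0004 -0.0002  0.0186] F [-0.5779  1.1252 -0.1205] op 0.04579510307559605 0.0
```

View pics/s2c.png

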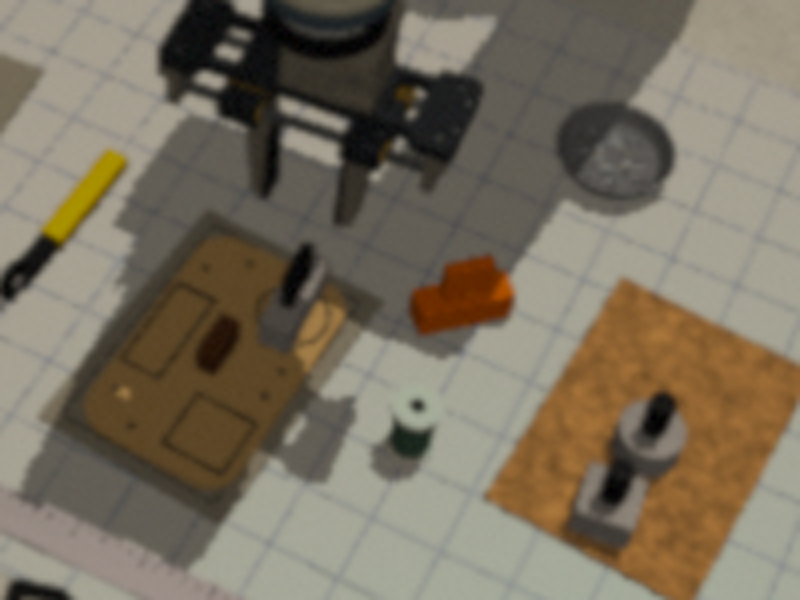

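Scene crop: square (610,500) and round (650,430) stand on the mat, and the bar (295,300) is alone under the gripper.

send_rows(rows=[[0,0,0.06,0,0,0.02,0],[0,0,0.06,0,0,0,0],[0,0,0.05,0,0,0,0],[0,0,0.019,0,0,0,0],[0,0,0,0,0,0,0]])

```text
time: 14.82
tool_pos: [0.5081, 0.0334, 0.13]
eef_rot: [[0.997, 0.071, -0.001], [0.071, -0.997, 0.0], [-0.001, -0.0, -1.0]]
ft_force: [0.7, 0.6, 0.9]
opening: 0.0455
gripper_force: 0.0
```

send_rows(rows=[[0,0,0,0,0,0,-1],[0,0,0,0,0,0,-1],[0,0,0,0,0,0,-1],[0,0,0,0,0,0,-1],[0,0,0,0,0,0,-1]])

```text
time: 15.45
tool_pos: [0.5083, 0.0325, 0.1305]
eef_rot: [[0.998, 0.07, 0.0], [0.07, -0.998, 0.0], [0.0, 0.0, -1.0]]
ft_force: [-0.3, -0.3, 4.2]
opening: 0.0096
gripper_force: 30.0
```

```bash
python3 go.py 408 294 240 4
```

```text
t 15.45 p [508.3396  32.5357 130.4993] yaw 4.02 shift now [-0.1634 -0.5357 -0.2191] shift after turn [-0.1637 -0.5357 -0.219 ] turn [ 0.     -0.0005  0.0005] F [-0.3447 -0.2806  4.1932] op 0.009565183349568301 29.983332753181458
```

send_rows(rows=[[0,0,-0.04,0,0,0,-1],[0,0,-0.06,0,0,0,-1],[0,0,-0.06,0,0,0,-1],[0,-0.04,-0.06,0,0,0,-1],[-0.028,-0.083,0,0,0,0,-1]])

```text
time: 16.08
tool_pos: [0.4914, 0.093, 0.2421]
eef_rot: [[0.998, 0.068, 0.004], [0.068, -0.998, 0.001], [0.004, -0.0, -1.0]]
ft_force: [0.4, 0.9, -4.7]
opening: 0.0097
gripper_force: 30.0
```

send_rows(rows=[[-0.028,-0.083,0,0,0,0,-1],[-0.028,-0.083,0,0,0,0,-1],[-0.028,-0.083,0,0,0,0,-1],[-0.027,-0.083,0,0,0,0,-1],[-0.024,-0.08,0,0,0,0,-1]])

```text
time: 16.7
tool_pos: [0.4068, 0.2946, 0.2396]
eef_rot: [[0.998, 0.07, -0.001], [0.07, -0.998, -0.001], [-0.001, 0.001, -1.0]]
ft_force: [1.2, 0.4, -5.4]
opening: 0.0097
gripper_force: 30.0
```

send_rows(rows=[[0,0,0,0,0,0,-1],[0,0,0.03,0,0,0,-1],[0,0,0,0,0,0,-1]])

```text
time: 17.08
tool_pos: [0.4074, 0.2921, 0.2233]
eef_rot: [[0.998, 0.069, -0.003], [0.069, -0.998, -0.002], [-0.003, 0.002, -1.0]]
ft_force: [-0.6, -0.5, -4.4]
opening: 0.0095
gripper_force: 30.0
```

```bash
python3 go.py 408 294 125 4
```

```text
t 17.07 p [407.3901 292.1019 223.3483] yaw 3.97 shift now [ 0.0021 -0.0041  0.1967] shift after turn [ 0.0015 -0.0037  0.1967] turn [ 0.0027  0.0038 -0.0006] F [-0.5884 -0.5087 -4.3901] op 0.009521934178122088 29.98953938484192
```

send_rows(rows=[[0,0,0.06,0,0,0,-1],[0,0,0.06,0,0,0,-1],[0,0,0.05,0,0,0,-1],[0,0,0.018,0,0,0,-1],[0,0,0.006,0,0,0,-1]])

```text
time: 17.7
tool_pos: [0.4083, 0.2933, 0.128]
eef_rot: [[0.998, 0.069, -0.0], [0.069, -0.998, -0.0], [-0.0, 0.0, -1.0]]
ft_force: [0.8, 0.3, -4.8]
opening: 0.0098
gripper_force: 30.0
```

send_rows(rows=[[0,0,0.002,0,0,0,-1],[0,0,0.001,0,0,0,-1],[0,0,0,0,0,0,-1]])

```text
time: 18.08
tool_pos: [0.4083, 0.2939, 0.1272]
eef_rot: [[0.998, 0.07, 0.001], [0.07, -0.998, 0.001], [0.001, -0.001, -1.0]]
ft_force: [-0.1, 0.6, -4.6]
opening: 0.0099
gripper_force: 30.0
```

send_rows(rows=[[0,0,0,0,0,0,0],[0,0,0,0,0,0,0],[0,0,0,0,0,0,0],[0,0,-0.04,0,0,0,0],[0,0,-0.06,0,0,0,0]])

```text
time: 18.7
tool_pos: [0.4076, 0.2934, 0.1766]
eef_rot: [[0.998, 0.07, -0.002], [0.07, -0.998, -0.001], [-0.002, 0.001, -1.0]]
ft_force: [0.4, -0.4, 0.9]
opening: 0.0456
gripper_force: 0.0
```

send_rows(rows=[[0,0,-0.06,0,0,0,0],[0,0,-0.04,0,0,0.14,0],[0.048,0.08,0,0,0,0,0],[0.048,0.08,0,0,0,0,0],[0.048,0.08,0,0,0,0,0]])

```text
time: 19.32
tool_pos: [0.4758, 0.1699, 0.227]
eef_rot: [[0.999, -0.039, 0.001], [-0.039, -0.999, 0.0], [0.001, -0.0, -1.0]]
ft_force: [0.4, -0.2, -0.1]
opening: 0.0459
gripper_force: 0.0
```

send_rows(rows=[[0.048,0.08,0,0,0,0,0],[0.048,0.08,0,0,0,0,0],[0.048,0.08,0,0,0,0,0],[0.05,0.088,0,0,0,0,0],[0,0,0,0,0,0,0]])

```text
time: 19.95
tool_pos: [0.567, 0.0007, 0.2267]
eef_rot: [[0.999, -0.043, 0.001], [-0.043, -0.999, -0.0], [0.001, 0.0, -1.0]]
ft_force: [-0.3, -0.7, 0.2]
opening: 0.0459
gripper_force: 0.0
```

```bash
python3 go.py 567 1 100 -2.3; python3 - <<'E'
from h import *
im=snap('scene','s3')[:,:,::-1]
cv2.imwrite('pics/s3c.png',cv2.resize(im[140:290,220:420],None,fx=4,fy=4,interpolation=cv2.INTER_CUBIC))
E
```

```text
t 19.95 p [566.9626   0.6926 226.7477] yaw -2.46 shift now [-0.0002 -0.0007  0.2535] shift after turn [ 0.0001 -0.0006  0.2535] turn [ 0.0005 -0.0014 -0.0036] F [-0.3304 -0.7164  0.2014] op 0.04590329922008218 0.0
```

View pics/s3c.png

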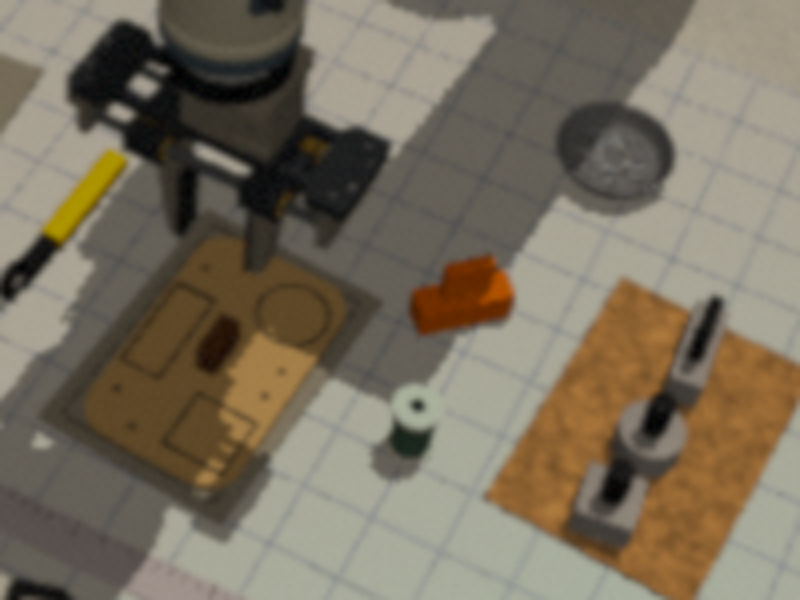

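Scene crop: all three weights stand on the mat (bar (695,345), round (650,430), square (610,510)). The template is bare and the fingers are above the grip block (218,343).

send_rows(rows=[[0,0,0.06,0,0,0,0],[0,0,0.06,0,0,0,0],[0,0,0.06,0,0,0,0],[0,0,0.05,0,0,0,0],[0,0,0.023,0,0,0,0]])

```text
time: 20.62
tool_pos: [0.5644, 0.0044, 0.099]
eef_rot: [[0.999, -0.038, -0.002], [-0.038, -0.999, 0.0], [-0.002, -0.0, -1.0]]
ft_force: [-0.2, 0.2, 0.4]
opening: 0.0456
gripper_force: 0.0
```

send_rows(rows=[[0,0,0,0,0,0,0],[0,0,0,0,0,0,-1],[0,0,0,0,0,0,-1],[0,0,0,0,0,0,-1],[0,0,0,0,0,0,-1]])

```text
time: 21.25
tool_pos: [0.566, 0.0032, 0.1007]
eef_rot: [[0.999, -0.04, 0.001], [-0.04, -0.999, 0.0], [0.001, -0.0, -1.0]]
ft_force: [-0.2, 0.0, 5.2]
opening: 0.0159
gripper_force: 30.0
```

```bash
python3 go.py 506.8 -313.4 180 3.4
```

```text
t 21.25 p [565.9639   3.1743 100.7488] yaw -2.29 shift now [-0.0929  0.6374 -0.1586] shift after turn [-0.1557  0.625  -0.1585] turn [-0.     -0.001  -0.1263] F [-0.2213  0.0484  5.2318] op 0.015929659160605264 30.00065714120865
```

send_rows(rows=[[0,0,-0.02,0,0,0,-1],[0,0,-0.05,0,0,0,-1],[0,0,-0.05,0,0,0,-1],[0,0,-0.04,0,0,-0.126,-1],[-0.02,0.07,0,0,0,0,-1]])

```text
time: 21.88
tool_pos: [0.5592, -0.0314, 0.1824]
eef_rot: [[0.998, 0.063, 0.004], [0.063, -0.998, 0.0], [0.004, 0.0, -1.0]]
ft_force: [0.2, -0.7, -1.1]
opening: 0.0157
gripper_force: 30.0
```

send_rows(rows=[[-0.02,0.08,0,0,0,0,-1],[-0.02,0.08,0,0,0,0,-1],[-0.02,0.08,0,0,0,0,-1],[-0.02,0.08,0,0,0,0,-1],[-0.02,0.08,0,0,0,0,-1]])

```text
time: 22.5
tool_pos: [0.5192, -0.2362, 0.1806]
eef_rot: [[0.998, 0.059, 0.0], [0.059, -0.998, 0.0], [0.0, -0.0, -1.0]]
ft_force: [0.8, 0.4, -1.8]
opening: 0.0159
gripper_force: 30.0
```

send_rows(rows=[[-0.02,0.08,0,0,0,0,-1],[-0.016,0.075,0,0,0,0,-1],[0,0,0,0,0,0,-1],[0,0,0,0,0,0,-1]])

```text
time: 23.0
tool_pos: [0.5061, -0.3128, 0.1802]
eef_rot: [[0.998, 0.059, -0.0], [0.059, -0.998, 0.001], [-0.0, -0.001, -1.0]]
ft_force: [-0.3, 0.7, -1.7]
opening: 0.0159
gripper_force: 30.0
```

```bash
python3 go.py 506 -313.4 100.7 3.4
```

```text
t 23.0 p [ 506.1255 -312.8137  180.2338] yaw 3.37 shift now [-0.0003  0.0013  0.1591] shift after turn [-0.0003  0.0012  0.1591] turn [-0.0008  0.0005 -0.0007] F [-0.3143  0.7107 -1.7067] op 0.015945599002504744 29.998932480812073
```

send_rows(rows=[[0,0.001,0.05,0,0,0,-1],[0,0,0.05,0,0,0,-1],[0,0,0.04,0,0,0,-1],[0,0,0.013,0,0,0,-1],[0,0,0.004,0,0,0,-1]])

```text
time: 23.62
tool_pos: [0.5066, -0.3135, 0.1016]
eef_rot: [[0.998, 0.06, -0.0], [0.06, -0.998, 0.0], [-0.0, -0.0, -1.0]]
ft_force: [-0.3, 0.1, -2.1]
opening: 0.0158
gripper_force: 30.0
```

send_rows(rows=[[0,0,0.002,0,0,0,-1],[0,0,0,0,0,0,-1],[0,0,0,0,0,0,-1]])

```text
time: 24.0
tool_pos: [0.5066, -0.314, 0.1012]
eef_rot: [[0.998, 0.059, 0.001], [0.059, -0.998, -0.0], [0.001, 0.0, -1.0]]
ft_force: [-0.4, 0.5, -1.6]
opening: 0.0157
gripper_force: 30.0
```

send_rows(rows=[[0,0,0,0,0,0,0],[0,0,0,0,0,0,0],[0,0,0,0,0,0,0],[0,0,-0.04,0,0,0,0],[0,0,-0.06,0,0,0,0]])

```text
time: 24.62
tool_pos: [0.5061, -0.3136, 0.1516]
eef_rot: [[0.998, 0.059, -0.001], [0.059, -0.998, 0.001], [-0.001, -0.001, -1.0]]
ft_force: [-0.1, -0.1, -0.1]
opening: 0.0462
gripper_force: 0.0
```

send_rows(rows=[[0,0,-0.06,0,0,0,0],[0,0,-0.08,0,0,0,0],[0,-0.09,0,0,0,0,0],[0,-0.09,0,0,0,0,0],[0,-0.09,0,0,0,0,0]])

```text
time: 25.25
tool_pos: [0.4984, -0.178, 0.2223]
eef_rot: [[0.998, 0.059, 0.002], [0.059, -0.998, -0.001], [0.002, 0.001, -1.0]]
ft_force: [0.0, 0.3, -0.8]
opening: 0.0462
gripper_force: 0.0
```

send_rows(rows=[[0,-0.09,0,0,0,0,0],[0,-0.09,0,0,0,0,0],[0,-0.09,0,0,0,0,0]])

```text
time: 25.62
tool_pos: [0.4904, -0.043, 0.2222]
eef_rot: [[0.998, 0.059, 0.002], [0.059, -0.998, -0.0], [0.002, 0.0, -1.0]]
ft_force: [1.2, 0.1, -0.7]
opening: 0.0461
gripper_force: 0.0
```

```bash
python3 - <<'E'
from h import *
im=snap('top','t4')[:,:,::-1]; snap('scene','s4')
cv2.imwrite('pics/t4c.png',cv2.resize(cv2.convertScaleAbs(im[150:250,300:380],alpha=1.5),None,fx=6,fy=6,interpolation=cv2.INTER_CUBIC))
E
```

```text
(no output)
```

View pics/t4c.png

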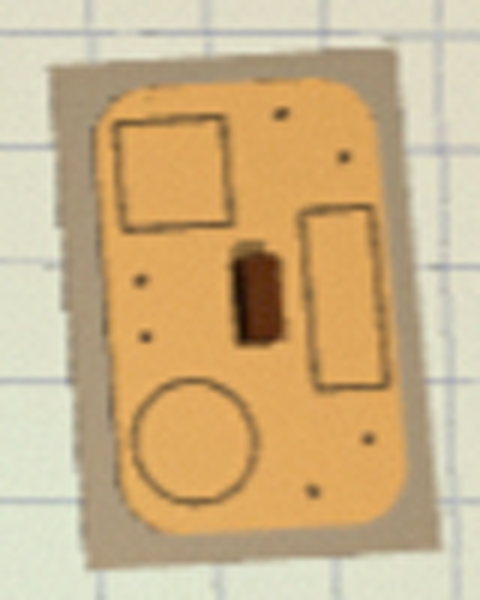

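The template lies on the board with clear outlines. Circle is at crop (195,441), square at (174,173), oblong at (344,297), and it sits slightly right of centre. I'll measure that.

```bash
cat > tm.py <<'E'
from h import *
import sys
np.set_printoptions(precision=2,suppress=True)
def meas(png):
    im=cv2.imread(png); h=cv2.cvtColor(im,cv2.COLOR_BGR2HSV)[150:252,300:382].astype(int)
    m=((h[...,0]>8)&(h[...,0]<24)&(h[...,1]>105)).astype(np.uint8)*255
    m=cv2.morphologyEx(m,cv2.MORPH_CLOSE,np.ones((7,7))); k=max(cv2.findContours(m,0,1)[0],key=cv2.contourArea)
    q=cv2.boundingRect(k)
    w=ray('top',k[:,0]+[300,150],.009)[:,:2]*1000; print('tmpl',cv2.minAreaRect(w.astype(np.float32)),q)
def R(pts,z): return ray('top',np.array(pts)/6-.5+1/12+np.array([300,150]),z)[:,:2]*1000
if __name__=='__main__':
    meas('pics/t4.png')
    for n,p,z in (('board',[(50,66),(396,48),(441,548),(88,570)],.003),('sq',[(114,121),(225,116),(234,223),(124,231)],.009),('ob',[(299,211),(372,206),(389,384),(316,389)],.009)):
        w=R(p,z); r=cv2.minAreaRect(w.astype(np.float32)); print(n,w.mean(0),r)
    s,o,c=R([(174,173),(344,297),(195,441)],.009); print(s,o,c)
    # least-squares pose from three outlines
    A=np.array([[57,28],[0,-40],[-57,28]],float); B=np.array([s,o,c])
    a=A-A.mean(0); b=B-B.mean(0); th=np.arctan2((a[:,0]*b[:,1]-a[:,1]*b[:,0]).sum(),(a*b).sum())
    Rm=np.array([[np.cos(th),-np.sin(th)],[np.sin(th),np.cos(th)]]); t=B.mean(0)-Rm@A.mean(0)
    print('pose',t,np.degrees(th),'res',B-(A@Rm.T+t))
E
python3 tm.py
```

```text
tmpl ((507.4368896484375, -314.0767822265625), (190.63955688476562, 121.94035339355469), 3.3488845825195312) (16, 13, 52, 76)
board [ 507.2 -313.2] ((506.96856689453125, -313.09173583984375), (215.16224670410156, 149.7787322998047), 3.3231141567230225)
sq [ 562.93 -283.5 ] ((563.1642456054688, -283.6266174316406), (47.396690368652344, 47.533348083496094), 4.2099928855896)
ob [ 509.99 -354.38] ((510.0045471191406, -354.45501708984375), (75.93748474121094, 31.23706817626953), 3.9282193183898926)
[ 562.76 -283.39] [ 510.03 -354.41] [ 449.06 -289.97]
pose [ 507.59 -314.58] 3.366932014437669 res [[-0.1  -0.11]
 [ 0.08  0.1 ]
 [ 0.01  0.  ]]
```

Template is within about 1 mm and 0.1° of the board's centre. Now the mat, from the same picture.

```bash
python3 - <<'E'
from h import *
im=cv2.imread('pics/t4.png')
cv2.imwrite('pics/t4m.png',cv2.resize(cv2.convertScaleAbs(im[165:263,62:140],alpha=1.3),None,fx=6,fy=6,interpolation=cv2.INTER_CUBIC))
E
```

```text
(no output)
```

View pics/t4m.png

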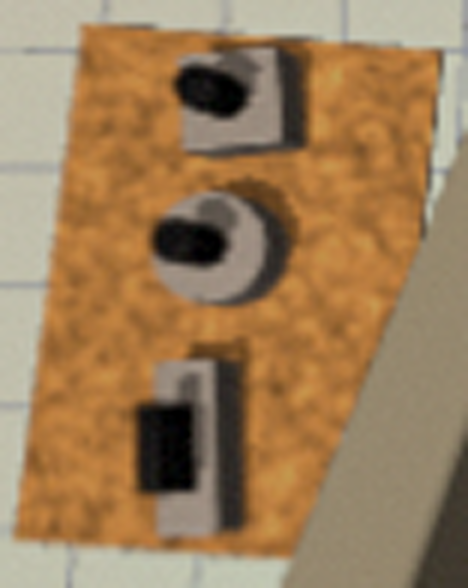

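Mat crop: square top corners about (178,55), (277,46), (284,143), (183,151). Round top centre is about (209,247). Bar top corners are (154,362), (210,358), (218,532), (159,536).

```bash
python3 - <<'E'
from h import *
def R(pts,z): return ray('top',np.array(pts)/6-.5+1/12+np.array([62,165]),z)[:,:2]*1000
for p in ([(178,55),(277,46),(284,143),(183,151)],[(154,362),(210,358),(218,532),(159,536)]):
    w=R(p,.032); print(w.mean(0),cv2.minAreaRect(w.astype(np.float32)))
print(R([(209,247)],.032))
E
python3 go.py 548.3 283.5 220 5
```

```text
[549.50752683 282.95906876] ((549.3787231445312, 282.798828125), (40.22510528564453, 40.333866119384766), 5.7630462646484375)
[408.82103701 293.63794758] ((408.79522705078125, 293.392333984375), (69.636474609375, 23.00135612487793), 4.811579704284668)
[[488.8730313  288.51189597]]
t 25.73 p [490.0223 -41.2459 221.9641] yaw 3.57 shift now [ 0.1567 -0.641   0.0045] shift after turn [ 0.1727 -0.6369  0.0039] turn [-0.0009 -0.0012 -0.0319] F [-0.4699  0.1446  0.2139] op 0.045651117387925794 0.0
```

send_rows(rows=[[0,0,0,0,0,-0.032,0],[0.022,-0.08,0,0,0,0,0],[0.022,-0.08,0,0,0,0,0],[0.022,-0.08,0,0,0,0,0],[0.022,-0.08,0,0,0,0,0]])

```text
time: 26.35
tool_pos: [0.5216, 0.1188, 0.2212]
eef_rot: [[0.996, 0.084, 0.001], [0.084, -0.996, -0.0], [0.001, 0.0, -1.0]]
ft_force: [0.8, -0.5, -0.7]
opening: 0.046
gripper_force: 0.0
```

send_rows(rows=[[0.022,-0.08,0,0,0,0,0],[0.022,-0.08,0,0,0,0,0],[0.022,-0.08,0,0,0,0,0],[0.019,-0.077,0,0,0,0,0],[0,0,0,0,0,0,0]])

```text
time: 26.98
tool_pos: [0.5509, 0.2814, 0.2211]
eef_rot: [[0.996, 0.086, 0.001], [0.086, -0.996, 0.001], [0.001, -0.001, -1.0]]
ft_force: [0.4, -0.6, -0.7]
opening: 0.0459
gripper_force: 0.0
```

```bash
python3 go.py 548.3 283.5 125.5 5
```

```text
t 26.98 p [550.9378 281.4051 221.0576] yaw 4.95 shift now [-0.0051 -0.0045  0.1911] shift after turn [-0.0049 -0.0046  0.1911] turn [-0.0008 -0.0016 -0.0012] F [ 0.4492 -0.6038 -0.6839] op 0.0458708083815351 0.0
```

send_rows(rows=[[-0.004,-0.003,0.06,0,0,0,0],[0,0,0.06,0,0,0,0],[0,0,0.05,0,0,0,0],[0,0,0.02,0,0,0,0],[0,0,0,0,0,0,0]])

```text
time: 27.6
tool_pos: [0.5478, 0.2806, 0.1256]
eef_rot: [[0.996, 0.084, -0.001], [0.084, -0.996, -0.001], [-0.001, 0.0, -1.0]]
ft_force: [0.3, 0.4, -0.3]
opening: 0.0458
gripper_force: 0.0
```

```bash
python3 go.py 548.3 283.5 125.5 5
```

```text
t 27.6 p [547.7654 280.5819 125.5843] yaw 4.8 shift now [ 0.0016 -0.0057  0.0002] shift after turn [ 0.0016 -0.0057  0.0002] turn [ 0.0006  0.001  -0.0045] F [ 0.3322  0.3877 -0.2864] op 0.04577166943544562 0.0
```

send_rows(rows=[[0.001,-0.005,0,0,0,0,0],[0,0,0,0,0,0,-1],[0,0,0,0,0,0,-1],[0,0,0,0,0,0,-1],[0,0,0,0,0,0,-1]])

```text
time: 28.22
tool_pos: [0.5479, 0.2842, 0.1258]
eef_rot: [[0.996, 0.085, 0.0], [0.085, -0.996, -0.0], [0.0, 0.0, -1.0]]
ft_force: [-0.3, -0.8, 2.4]
opening: 0.0172
gripper_force: 30.0
```

send_rows(rows=[[0,0,0,0,0,0,-1],[0,0,-0.04,0,0,0,-1],[0,0,-0.06,0,0,0,-1],[0,0,-0.06,0,0,0,-1],[0,0,-0.06,0,0,0.035,-1]])

```text
time: 28.85
tool_pos: [0.5476, 0.2842, 0.2375]
eef_rot: [[0.998, 0.056, -0.0], [0.056, -0.998, 0.0], [-0.0, -0.0, -1.0]]
ft_force: [0.7, 0.5, -3.5]
opening: 0.0174
gripper_force: 30.0
```

```bash
python3 go.py 561.9 -282.6 235 3.0
```

```text
t 28.85 p [547.5703 284.1519 237.4699] yaw 3.24 shift now [-0.0354  1.1333  0.0049] shift after turn [-0.0307  1.1335  0.0049] turn [-0.0001  0.0001  0.0053] F [ 0.6726  0.4693 -3.4659] op 0.017398430199495003 29.985896944999695
```

send_rows(rows=[[-0.003,0.087,0,0,0,0,-1],[-0.003,0.087,0,0,0,0,-1],[-0.003,0.087,0,0,0,0,-1],[-0.003,0.087,0,0,0,0,-1],[-0.003,0.087,0,0,0,0,-1]])

```text
time: 29.48
tool_pos: [0.5525, 0.0653, 0.2366]
eef_rot: [[0.998, 0.057, 0.0], [0.057, -0.998, 0.0], [0.0, -0.0, -1.0]]
ft_force: [0.0, 0.4, -4.2]
opening: 0.0172
gripper_force: 30.0
```

send_rows(rows=[[-0.003,0.087,0,0,0,0,-1],[-0.003,0.087,0,0,0,0,-1],[-0.003,0.087,0,0,0,0,-1],[-0.003,0.087,0,0,0,0,-1],[-0.003,0.087,0,0,0,0,-1]])

```text
time: 30.1
tool_pos: [0.5574, -0.1523, 0.2367]
eef_rot: [[0.998, 0.057, 0.0], [0.057, -0.998, 0.0], [0.0, -0.0, -1.0]]
ft_force: [0.9, -0.2, -3.4]
opening: 0.0173
gripper_force: 30.0
```

send_rows(rows=[[-0.003,0.087,0,0,0,0,-1],[-0.002,0.087,0,0,0,0,-1],[0,0.087,0,0,0,0,-1],[0,0,0,0,0,0,-1],[0,0,0,0,0,0,-1]])

```text
time: 30.72
tool_pos: [0.5622, -0.2809, 0.236]
eef_rot: [[0.998, 0.056, -0.0], [0.056, -0.998, 0.001], [-0.0, -0.001, -1.0]]
ft_force: [-0.3, -0.3, -3.5]
opening: 0.0169
gripper_force: 30.0
```

```bash
python3 go.py 561.4 -282.6 130.5 3.0
```

```text
t 30.73 p [ 562.2215 -280.9358  235.9571] yaw 3.23 shift now [-0.0017  0.0034  0.2109] shift after turn [-0.0018  0.0032  0.2109] turn [-0.0009  0.0005  0.0051] F [-0.2663 -0.3307 -3.4617] op 0.01693075887259043 29.985402524471283
```

Down to about 5 mm above, then check and correct.

send_rows(rows=[[-0.001,0.003,0.06,0,0,0,-1],[0,0,0.06,0,0,0,-1],[0,0,0.06,0,0,0,-1],[0,0,0.02,0,0,0,-1],[0,0,0,0,0,0,-1]])

```text
time: 31.35
tool_pos: [0.5622, -0.2821, 0.1357]
eef_rot: [[0.998, 0.058, -0.001], [0.058, -0.998, 0.001], [-0.001, -0.001, -1.0]]
ft_force: [-0.5, -0.1, -3.9]
opening: 0.0173
gripper_force: 30.0
```

send_rows(rows=[[0,0,0,0,0,0,-1],[0,0,0,0,0,0,-1]])

```text
time: 31.6
tool_pos: [0.5628, -0.2831, 0.1369]
eef_rot: [[0.998, 0.057, 0.002], [0.057, -0.998, -0.001], [0.002, 0.001, -1.0]]
ft_force: [-0.3, -0.7, -3.1]
opening: 0.0174
gripper_force: 30.0
```

```bash
python3 go.py 561.4 -282.6 130.5 3.0
```

```text
t 31.6 p [ 562.7839 -283.0879  136.9111] yaw 3.27 shift now [-0.0027 -0.0011  0.0128] shift after turn [-0.0027 -0.0011  0.0128] turn [ 0.0012 -0.0021  0.006 ] F [-0.3196 -0.6605 -3.05  ] op 0.017365135599416756 29.985731542110443
```

send_rows(rows=[[-0.002,0,0.008,0,0,0,-1],[0,0,0.003,0,0,0,-1],[0,0,0.001,0,0,0,-1],[0,0,0,0,0,0,-1],[0,0,0,0,0,0,-1]])

```text
time: 32.22
tool_pos: [0.5612, -0.2831, 0.1308]
eef_rot: [[0.998, 0.057, 0.0], [0.057, -0.998, -0.0], [0.0, 0.0, -1.0]]
ft_force: [-3.5, 0.8, 8.3]
opening: 0.0176
gripper_force: 30.0
```

```bash
python3 go.py 561.4 -282.6 130.5 3.0
```

```text
t 32.23 p [ 561.2039 -283.1417  130.7959] yaw 3.26 shift now [ 0.0005 -0.0011  0.0006] shift after turn [ 0.0004 -0.0011  0.0006] turn [ 0.0003 -0.0002  0.0058] F [-3.4896  0.8344  8.3099] op 0.017586127525865834 30.000782310962677
```

send_rows(rows=[[0,0,0,0,0,0,0],[0,0,0,0,0,0,0],[0,0,0,0,0,0,0],[0,0,-0.04,0,0,0,0],[0,0,-0.06,0,0,0,0]])

```text
time: 32.85
tool_pos: [0.5609, -0.2828, 0.1805]
eef_rot: [[0.998, 0.057, -0.001], [0.057, -0.998, 0.001], [-0.001, -0.001, -1.0]]
ft_force: [-0.5, -0.7, -0.6]
opening: 0.0461
gripper_force: 0.0
```

send_rows(rows=[[0,0,-0.06,0,0,0,0],[0,0,-0.04,0,0,0,0],[-0.007,-0.088,0,0,0,0,0],[-0.007,-0.088,0,0,0,0,0],[-0.007,-0.088,0,0,0,0,0]])

```text
time: 33.48
tool_pos: [0.5429, -0.1506, 0.2303]
eef_rot: [[0.998, 0.056, 0.0], [0.056, -0.998, -0.0], [0.0, 0.0, -1.0]]
ft_force: [0.6, 0.9, 0.4]
opening: 0.0458
gripper_force: 0.0
```

send_rows(rows=[[-0.006,-0.088,0,0,0,0,0],[-0.006,-0.088,0,0,0,0,0],[-0.006,-0.088,0,0,0,0,0],[-0.006,-0.088,0,0,0,0,0],[-0.006,-0.088,0,0,0,0,0]])

```text
time: 34.1
tool_pos: [0.5154, 0.0684, 0.2304]
eef_rot: [[0.998, 0.057, 0.001], [0.057, -0.998, 0.0], [0.001, -0.0, -1.0]]
ft_force: [1.0, 0.3, 0.6]
opening: 0.046
gripper_force: 0.0
```

send_rows(rows=[[-0.006,-0.088,0,0,0,0,0],[-0.006,-0.088,0,0,0,0,0],[-0.006,-0.088,0,0,0,0,0],[-0.006,-0.088,0,0,0,0,0],[-0.006,-0.088,0,0,0,0,0]])

```text
time: 34.72
tool_pos: [0.4878, 0.2873, 0.2304]
eef_rot: [[0.998, 0.057, 0.0], [0.057, -0.998, 0.0], [0.0, -0.0, -1.0]]
ft_force: [1.2, 1.4, -1.1]
opening: 0.0458
gripper_force: 0.0
```

send_rows(rows=[[0,-0.006,0,0,0,0,0],[0,0,0,0,0,0,0],[0,0,0,0,0,0,0]])

```text
time: 35.1
tool_pos: [0.4881, 0.2877, 0.2298]
eef_rot: [[0.998, 0.056, -0.0], [0.056, -0.998, -0.0], [-0.0, 0.0, -1.0]]
ft_force: [0.0, -0.2, 0.6]
opening: 0.0461
gripper_force: 0.0
```

```bash
python3 go.py 488 289 126 3.2
```

```text
t 35.1 p [488.0908 287.6913 229.7845] yaw 3.21 shift now [ 0.     -0.0027  0.2076] shift after turn [-0.     -0.0026  0.2076] turn [0.0004 0.0003 0.0002] F [ 0.0126 -0.1742  0.6241] op 0.0461463081072304 0.0
```

send_rows(rows=[[0,-0.002,0.06,0,0,0,0],[0,0,0.06,0,0,0,0],[0,0,0.06,0,0,0,0],[0,0,0.027,0,0,0,0],[0,0,0,0,0,0,0]])

```text
time: 35.72
tool_pos: [0.4878, 0.2891, 0.1257]
eef_rot: [[0.998, 0.056, -0.001], [0.056, -0.998, -0.001], [-0.001, 0.001, -1.0]]
ft_force: [0.3, 0.2, -0.1]
opening: 0.0457
gripper_force: 0.0
```

send_rows(rows=[[0,0,0,0,0,0,-1],[0,0,0,0,0,0,-1],[0,0,0,0,0,0,-1],[0,0,0,0,0,0,-1],[0,0,0,0,0,0,-1]])

```text
time: 36.35
tool_pos: [0.4882, 0.2899, 0.1268]
eef_rot: [[0.998, 0.057, 0.001], [0.057, -0.998, 0.0], [0.001, -0.0, -1.0]]
ft_force: [0.1, -2.2, 6.2]
opening: 0.0173
gripper_force: 30.0
```

```bash
python3 go.py 448.2 -289.2 236 3.2
```

```text
t 36.35 p [488.2198 289.934  126.7517] yaw 3.28 shift now [-0.1459  1.1517 -0.2189] shift after turn [-0.1446  1.152  -0.2185] turn [-0.0003 -0.001   0.0017] F [ 0.1324 -2.1955  6.1794] op 0.017298774681293552 29.999493062496185
```

send_rows(rows=[[0,0,-0.04,0,0,0,-1],[0,0,-0.06,0,0,0,-1],[0,0,-0.06,0,0,0,-1],[0,0.03,-0.058,0,0,0,-1],[-0.012,0.09,0,0,0,0,-1]])

```text
time: 36.98
tool_pos: [0.4866, 0.2307, 0.2373]
eef_rot: [[0.998, 0.059, 0.004], [0.059, -0.998, 0.002], [0.004, -0.002, -1.0]]
ft_force: [0.8, -0.7, -3.9]
opening: 0.0169
gripper_force: 30.0
```

send_rows(rows=[[-0.012,0.09,0,0,0,0,-1],[-0.012,0.09,0,0,0,0,-1],[-0.012,0.09,0,0,0,0,-1],[-0.012,0.09,0,0,0,0,-1],[-0.012,0.09,0,0,0,0,-1]])

```text
time: 37.6
tool_pos: [0.4676, 0.0019, 0.2349]
eef_rot: [[0.998, 0.057, -0.001], [0.057, -0.998, 0.0], [-0.001, -0.0, -1.0]]
ft_force: [0.7, -0.6, -4.3]
opening: 0.0175
gripper_force: 30.0
```

send_rows(rows=[[-0.012,0.09,0,0,0,0,-1],[-0.012,0.09,0,0,0,0,-1],[-0.012,0.09,0,0,0,0,-1],[-0.012,0.09,0,0,0,0,-1],[-0.012,0.09,0,0,0,0,-1]])

```text
time: 38.22
tool_pos: [0.4505, -0.2244, 0.2349]
eef_rot: [[0.998, 0.057, -0.0], [0.057, -0.998, 0.0], [-0.0, -0.0, -1.0]]
ft_force: [0.4, 0.0, -2.9]
opening: 0.0171
gripper_force: 30.0
```

send_rows(rows=[[-0.012,0.09,0,0,0,0,-1],[0,0.042,0,0,0,0,-1],[0,0,0,0,0,0,-1],[0,0,0,0,0,0,-1]])

```text
time: 38.72
tool_pos: [0.4487, -0.2882, 0.2348]
eef_rot: [[0.998, 0.057, -0.001], [0.057, -0.998, 0.001], [-0.001, -0.001, -1.0]]
ft_force: [0.1, -0.6, -2.7]
opening: 0.017
gripper_force: 30.0
```

```bash
python3 go.py 448.2 -289.2 131 3.2
```

```text
t 38.73 p [ 448.6779 -288.2123  234.8089] yaw 3.28 shift now [-0.0009  0.0022  0.2076] shift after turn [-0.0011  0.0019  0.2076] turn [-0.0015  0.0011  0.0018] F [ 0.0751 -0.6001 -2.6885] op 0.017031004759761787 29.990223348140717
```

send_rows(rows=[[0,0.001,0.06,0,0,0,-1],[0,0,0.06,0,0,0,-1],[0,0,0.06,0,0,0,-1],[0,0,0.018,0,0,0,-1],[0,0,0,0,0,0,-1]])

```text
time: 39.35
tool_pos: [0.449, -0.2891, 0.1362]
eef_rot: [[0.998, 0.058, -0.001], [0.058, -0.998, 0.001], [-0.001, -0.001, -1.0]]
ft_force: [0.3, 0.7, -2.3]
opening: 0.0173
gripper_force: 30.0
```

send_rows(rows=[[0,0,0,0,0,0,-1],[0,0,0,0,0,0,-1]])

```text
time: 39.6
tool_pos: [0.4494, -0.2901, 0.1372]
eef_rot: [[0.998, 0.057, 0.001], [0.057, -0.998, -0.001], [0.001, 0.001, -1.0]]
ft_force: [-0.4, -0.7, -3.3]
opening: 0.0173
gripper_force: 30.0
```

```bash
python3 go.py 448.2 -289.2 131 3.2
```

```text
t 39.6 p [ 449.4323 -290.1016  137.227 ] yaw 3.27 shift now [-0.0024 -0.002   0.0124] shift after turn [-0.0024 -0.0019  0.0125] turn [ 0.0013 -0.0018  0.0015] F [-0.4126 -0.6758 -3.2543] op 0.017289206199987407 29.990459382534027
```

send_rows(rows=[[-0.002,-0.001,0.007,0,0,0,-1],[0,0,0.003,0,0,0,-1],[0,0,0.002,0,0,0,-1],[0,0,0,0,0,0,-1],[0,0,0,0,0,0,-1]])

```text
time: 40.22
tool_pos: [0.4479, -0.2896, 0.1317]
eef_rot: [[0.998, 0.057, 0.0], [0.057, -0.998, -0.0], [0.0, 0.0, -1.0]]
ft_force: [-5.1, 1.5, 18.7]
opening: 0.0172
gripper_force: 30.0
```

send_rows(rows=[[0,0,0,0,0,0,0],[0,0,0,0,0,0,0],[0,0,0,0,0,0,0],[0,0,-0.04,0,0,0,0],[0,0,-0.06,0,0,0,0]])

```text
time: 40.85
tool_pos: [0.4473, -0.2891, 0.1798]
eef_rot: [[0.998, 0.057, -0.002], [0.057, -0.998, 0.001], [-0.002, -0.001, -1.0]]
ft_force: [1.1, -0.5, -0.3]
opening: 0.0459
gripper_force: 0.0
```

send_rows(rows=[[0,0,-0.06,0,0,0,0],[0,0,-0.04,0,0,-0.016,0],[0,-0.09,0,0,0,0,0],[0,-0.09,0,0,0,0,0],[0,-0.09,0,0,0,0,0]])

```text
time: 41.48
tool_pos: [0.4382, -0.1536, 0.2301]
eef_rot: [[0.998, 0.069, 0.0], [0.069, -0.998, 0.0], [0.0, -0.0, -1.0]]
ft_force: [-0.2, -0.4, 0.8]
opening: 0.0457
gripper_force: 0.0
```

send_rows(rows=[[0,-0.09,0,0,0,0,0],[0,-0.09,0,0,0,0,0],[0,-0.09,0,0,0,0,0],[0,-0.09,0,0,0,0,0],[0,-0.09,0,0,0,0,0]])

```text
time: 42.1
tool_pos: [0.4226, 0.0712, 0.2302]
eef_rot: [[0.998, 0.069, 0.0], [0.069, -0.998, 0.0], [0.0, -0.0, -1.0]]
ft_force: [0.5, -0.0, -0.7]
opening: 0.0462
gripper_force: 0.0
```

send_rows(rows=[[0,-0.09,0,0,0,0,0],[0,-0.09,0,0,0,0,0],[0,-0.09,0,0,0,0,0],[0,-0.09,0,0,0,0,0],[0,-0.09,0,0,0,0,0]])

```text
time: 42.72
tool_pos: [0.4069, 0.2957, 0.2301]
eef_rot: [[0.998, 0.07, 0.0], [0.07, -0.998, -0.0], [0.0, 0.0, -1.0]]
ft_force: [-0.0, -1.4, -0.1]
opening: 0.0458
gripper_force: 0.0
```

send_rows(rows=[[0,0,0,0,0,0,0],[0,0,0,0,0,0,0],[0,0,0,0,0,0,0]])

```text
time: 43.1
tool_pos: [0.4072, 0.293, 0.2301]
eef_rot: [[0.998, 0.068, -0.0], [0.068, -0.998, -0.001], [-0.0, 0.0, -1.0]]
ft_force: [-0.2, 0.0, 0.4]
opening: 0.046
gripper_force: 0.0
```

```bash
python3 go.py 408.2 294 126 4; python3 - <<'E'
from h import *
im=snap('top','t5')[:,:,::-1]
cv2.imwrite('pics/t5c.png',cv2.resize(cv2.convertScaleAbs(im[150:250,300:380],alpha=1.5),None,fx=6,fy=6,interpolation=cv2.INTER_CUBIC))
E
```

```text
t 43.1 p [407.1655 293.0131 230.0551] yaw 3.93 shift now [ 0.0023 -0.0019  0.2081] shift after turn [ 0.0022 -0.0018  0.2081] turn [ 0.0006  0.0006 -0.0017] F [-0.2371  0.0386  0.358 ] op 0.04604886312333667 0.0
```

View pics/t5c.png

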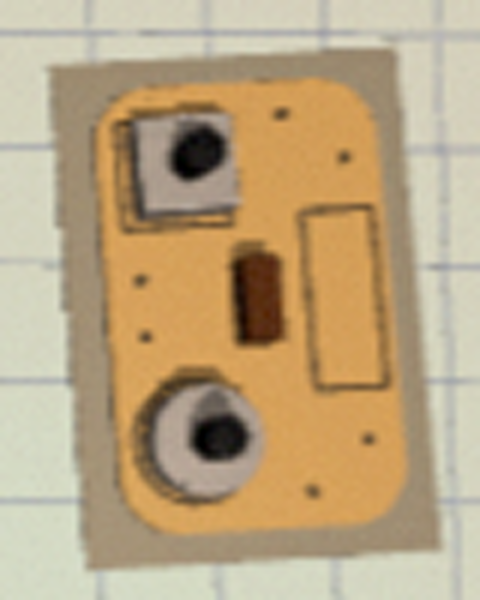

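Square and round stand on their outlines, and the template has not moved. Square top corners are (132,118), (231,112), (239,207), (142,216); round top centre is about (208,440). I'll check these against the outlines, and grip the bar meanwhile.

```bash
python3 - <<'E'
from tm import *
w=R([(132,118),(231,112),(239,207),(142,216)],.037); print(w.mean(0),cv2.minAreaRect(w.astype(np.float32)),'want 562.8 -283.4'); print(R([(208,440)],.037),'want 449.06 -289.97')
E
```

```text
[ 562.28 -282.52] ((562.33935546875, -282.7348327636719), (41.02147674560547, 41.18019104003906), 4.78648042678833) want 562.8 -283.4
[[ 448.31 -289.16]] want 449.06 -289.97
```

send_rows(rows=[[0.002,-0.001,0.06,0,0,0,0],[0,0,0.06,0,0,0,0],[0,0,0.06,0,0,0,0],[0,0,0.028,0,0,0,0],[0,0,0,0,0,0,0]])

```text
time: 43.78
tool_pos: [0.408, 0.2941, 0.1257]
eef_rot: [[0.998, 0.069, -0.001], [0.069, -0.998, -0.001], [-0.001, 0.001, -1.0]]
ft_force: [-0.5, 0.0, -0.1]
opening: 0.0457
gripper_force: 0.0
```

send_rows(rows=[[0,0,0,0,0,0,-1],[0,0,0,0,0,0,-1],[0,0,0,0,0,0,-1],[0,0,0,0,0,0,-1],[0,0,0,0,0,0,-1]])

```text
time: 44.4
tool_pos: [0.4083, 0.2948, 0.1265]
eef_rot: [[0.998, 0.07, 0.0], [0.07, -0.998, 0.0], [0.0, -0.0, -1.0]]
ft_force: [-1.1, -1.4, 5.1]
opening: 0.0097
gripper_force: 30.0
```

```bash
python3 go.py 509.1 -353.6 236 3.4
```

```text
t 44.4 p [408.2689 294.7563 126.507 ] yaw 3.99 shift now [ 0.111   1.3076 -0.2191] shift after turn [ 0.1244  1.3064 -0.219 ] turn [-0.0001 -0.0004  0.0131] F [-1.146  -1.4201  5.1051] op 0.009685089202875375 29.99924898147583
```

send_rows(rows=[[0,0,-0.04,0,0,0,-1],[0,0,-0.06,0,0,0,-1],[0,0,-0.06,0,0,0,-1],[0,0,-0.058,0,0,0.013,-1],[0.009,0.09,0,0,0,0,-1]])

```text
time: 45.02
tool_pos: [0.4164, 0.2519, 0.2371]
eef_rot: [[0.998, 0.062, 0.004], [0.062, -0.998, 0.003], [0.004, -0.003, -1.0]]
ft_force: [1.5, 0.1, -5.1]
opening: 0.0096
gripper_force: 30.0
```

send_rows(rows=[[0.009,0.09,0,0,0,0,-1],[0.009,0.09,0,0,0,0,-1],[0.009,0.09,0,0,0,0,-1],[0.009,0.09,0,0,0,0,-1],[0.009,0.09,0,0,0,0,-1]])

```text
time: 45.65
tool_pos: [0.4507, 0.0254, 0.2347]
eef_rot: [[0.998, 0.059, -0.001], [0.059, -0.998, 0.0], [-0.001, -0.0, -1.0]]
ft_force: [0.7, 1.2, -4.0]
opening: 0.0097
gripper_force: 30.0
```

send_rows(rows=[[0.009,0.09,0,0,0,0,-1],[0.009,0.09,0,0,0,0,-1],[0.009,0.09,0,0,0,0,-1],[0.009,0.09,0,0,0,0,-1],[0.009,0.09,0,0,0,0,-1]])

```text
time: 46.28
tool_pos: [0.4865, -0.1977, 0.2345]
eef_rot: [[0.998, 0.059, -0.001], [0.059, -0.998, 0.001], [-0.001, -0.001, -1.0]]
ft_force: [1.0, 0.1, -5.4]
opening: 0.0093
gripper_force: 30.0
```

send_rows(rows=[[0.009,0.09,0,0,0,0,-1],[0.009,0.09,0,0,0,0,-1],[0.007,0.09,0,0,0,0,-1],[0,0.05,0,0,0,0,-1]])

```text
time: 46.78
tool_pos: [0.5086, -0.3571, 0.2343]
eef_rot: [[0.998, 0.058, -0.001], [0.058, -0.998, 0.001], [-0.001, -0.001, -1.0]]
ft_force: [-0.4, 0.2, -4.9]
opening: 0.0099
gripper_force: 30.0
```

send_rows(rows=[[0,0,0,0,0,0,-1],[0,0,0,0,0,0,-1],[0,0,0,0,0,0,-1]])

```text
time: 47.15
tool_pos: [0.5088, -0.3542, 0.2351]
eef_rot: [[0.998, 0.06, -0.001], [0.06, -0.998, 0.001], [-0.0, -0.001, -1.0]]
ft_force: [0.8, -1.1, -4.4]
opening: 0.0095
gripper_force: 30.0
```

```bash
python3 go.py 509.4 -354.8 131 3.4
```

```text
t 47.15 p [ 508.801  -354.1852  235.0619] yaw 3.45 shift now [0.0012 0.0014 0.2081] shift after turn [0.0011 0.0013 0.2081] turn [-0.0009  0.0006  0.0012] F [ 0.7538 -1.1106 -4.4337] op 0.009534317505597162 29.9982950091362
```

send_rows(rows=[[0.0,0,0.06,0,0,0,-1],[0,0,0.06,0,0,0,-1],[0,0,0.06,0,0,0,-1],[0,0,0.018,0,0,0,-1],[0,0,0,0,0,0,-1]])

```text
time: 47.78
tool_pos: [0.509, -0.3549, 0.1362]
eef_rot: [[0.998, 0.06, -0.001], [0.06, -0.998, 0.0], [-0.0, -0.0, -1.0]]
ft_force: [-0.3, 0.5, -4.6]
opening: 0.0099
gripper_force: 30.0
```

send_rows(rows=[[0,0,0,0,0,0,-1],[0,0,0,0,0,0,-1]])

```text
time: 48.02
tool_pos: [0.5095, -0.3557, 0.1374]
eef_rot: [[0.998, 0.059, 0.002], [0.059, -0.998, -0.001], [0.001, 0.001, -1.0]]
ft_force: [-0.4, 0.1, -4.1]
opening: 0.0097
gripper_force: 30.0
```

```bash
python3 go.py 509.4 -354.8 131 3.4
```

```text
t 48.02 p [ 509.4634 -355.7367  137.3857] yaw 3.4 shift now [-0.     -0.0019  0.0128] shift after turn [-0.     -0.0019  0.0128] turn [ 0.0015 -0.0019  0.0001] F [-0.374   0.0849 -4.1001] op 0.009735515905059533 29.998197555541992
```

send_rows(rows=[[0,-0.001,0.008,0,0,0,-1],[0,0,0.003,0,0,0,-1],[0,0,0.001,0,0,0,-1],[0,0,0,0,0,0,-1],[0,0,0,0,0,0,-1]])

```text
time: 48.65
tool_pos: [0.509, -0.355, 0.1315]
eef_rot: [[0.998, 0.059, 0.0], [0.059, -0.998, -0.0], [0.0, 0.0, -1.0]]
ft_force: [-4.5, 1.2, 9.9]
opening: 0.0099
gripper_force: 30.0
```

send_rows(rows=[[0,0,0,0,0,0,0],[0,0,0,0,0,0,0],[0,0,0,0,0,0,0],[0,0,-0.04,0,0,0,0],[0,0,-0.06,0,0,0,0]])

```text
time: 49.28
tool_pos: [0.5086, -0.3547, 0.181]
eef_rot: [[0.998, 0.059, -0.001], [0.059, -0.998, 0.001], [-0.001, -0.001, -1.0]]
ft_force: [0.8, -0.2, 0.6]
opening: 0.0458
gripper_force: 0.0
```

send_rows(rows=[[0,0,-0.06,0,0,0,0],[0,0,-0.08,0,0,0,0],[0,-0.09,0,0,0,0,0],[0,-0.09,0,0,0,0,0],[0,-0.09,0,0,0,0,0]])

```text
time: 49.9
tool_pos: [0.5008, -0.219, 0.2517]
eef_rot: [[0.998, 0.059, 0.002], [0.059, -0.998, -0.001], [0.002, 0.001, -1.0]]
ft_force: [-0.5, -0.3, 0.1]
opening: 0.0457
gripper_force: 0.0
```

send_rows(rows=[[0,-0.09,0,0,0,0,0],[0,-0.09,0,0,0,0,0],[0,-0.09,0,0,0,0,0],[0,-0.09,0,0,0,0,0],[0,0,0,0,0,0,0]])

```text
time: 50.52
tool_pos: [0.4901, -0.0383, 0.2515]
eef_rot: [[0.998, 0.063, 0.001], [0.063, -0.998, 0.0], [0.001, -0.0, -1.0]]
ft_force: [-0.4, -0.2, -0.3]
opening: 0.0457
gripper_force: 0.0
```

```bash
python3 - <<'E'
from h import *
im=snap('top','t6')[:,:,::-1]; snap('scene','s6')
cv2.imwrite('pics/t6c.png',cv2.resize(cv2.convertScaleAbs(im[150:250,300:380],alpha=1.5),None,fx=6,fy=6,interpolation=cv2.INTER_CUBIC))
E
```

```text
(no output)
```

View pics/t6c.png

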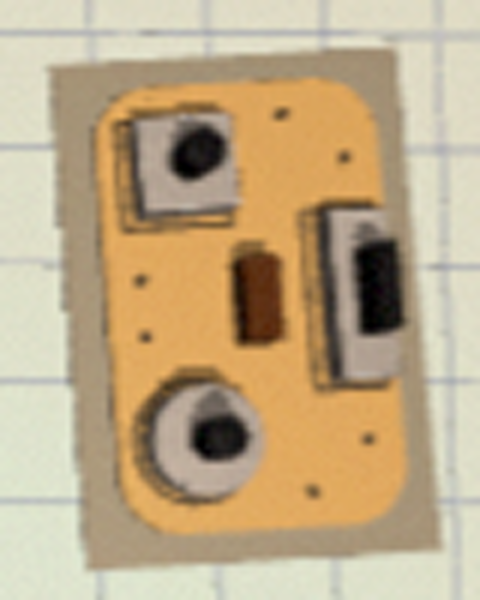

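The bar stands on the oblong, with top corners near (325,209), (382,205), (400,376), (341,382). A final check of that and of the scene view.

```bash
python3 - <<'E'
from tm import *
w=R([(325,209),(382,205),(400,376),(341,382)],.037); print(w.mean(0),cv2.minAreaRect(w.astype(np.float32)),'want 510.03 -354.41 3.37')
im=cv2.imread('pics/s6.png'); cv2.imwrite('pics/s6c.png',cv2.resize(im,(800,600),interpolation=cv2.INTER_CUBIC))
E
```

```text
[ 508.84 -353.77] ((508.64984130859375, -353.61456298828125), (71.47760772705078, 24.35616683959961), 4.237581729888916) want 510.03 -354.41 3.37
```

View pics/s6c.png

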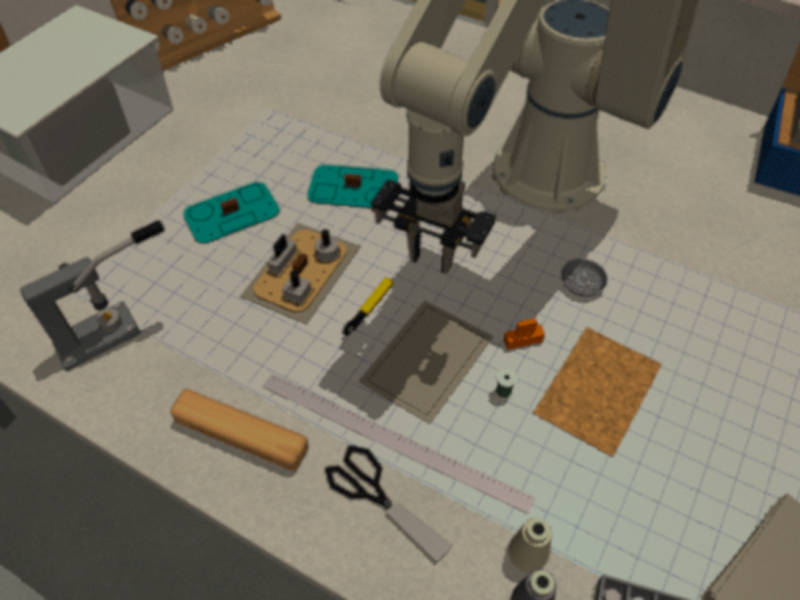

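The scene view shows the template on its new board with all three weights (around (300,270)). Bystanders are unmoved, and every weight is within about 1.4 mm of its outline centre (3 mm margin). Handing in.

```bash
python3 -c "
from rig import env
print(env.finish_job())"
```

```text
the job is handed in; nothing more can be done
None
```

The job is handed in: the template lies about 1 mm off centre and square on the fresh board, each weight stands on its own outline within about 1.4 mm, and nothing else on the table appears to have moved.

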